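# Free a bar from a left-hand screw clamp and put it away

### The job

The notched aluminium bar is held in the bridge clamp, whose wing knob has a left-hand thread: loosen the knob by turning it clockwise (seen from above) nearly half a turn, almost to its stop, then draw the bar out by its long free end, lay it flat on the open bench beside the clamp and let go of it. Then take the bar up again by its middle and lay it level, centred in both saddles of the storage cradle. Leave the knob loosened, and leave the multimeter, the torch, the screwdriver and the flux tin where they are.

Things in the scene. Friction and masses are not known exactly. Their poses are not given: they have to be found in the camera images.
- clamp: Bridge clamp screwed to the bench: steel base plate 90 (x) x 150 (y) x 12 mm, two grey posts 72 mm apart and a grey cross beam (along y, 30 mm wide, top 68 mm above the bench); the bar passes under it. Origin on the knob's axis at bench height; x along the bar, whose long free end sticks out toward -x; z up.
- clamp_knob (a joint): Turn of the wing knob, rad; grows clockwise seen from above (loosening). 0 tight, stop at 3.0; starts at 0 to 0.3; stays where left (friction 0.12 N m). Knob and screw rise 3.2 mm per rad. The screw's round nose (18 mm across) sits in the bar's notch and blocks the bar; beyond 2.4 rad it stands at least 2 mm clear above the bar.
- knob_grip (a point): Grip point on the knob's axis, 98 mm above the bench when tight; rises and turns with the knob. The black wing is 66 mm long (this frame's x), 14 mm thick (y), 28 mm high: 11 mm above this point, 17 mm below, then a hub 26 mm across that the fingertips must stay above. z up; at joint value 0 x lies along the clamp's x.
- bar: Aluminium bar 170 (x) x 34 (y) x 14 mm, 0.2 kg; origin at the centre of its underside. Notch across its top at x = +30 mm, 24 mm long, 5 mm deep, at first on the knob's axis. Starts on the clamp's base, underside 12 mm above the bench; its -x end sticks out: draw it by that, along -x, over 100 mm to leave the base. Grip across the 34 mm.
- cradle: Cradle fixed to the bench: wooden board 190 (x) x 75 x 8 mm, two grey saddles 30 mm long centred at x = -70 and +70 mm: floors 24 mm above the bench, side walls up to 49 mm, 41 mm apart (bar has 3.5 mm each side); between the saddles 110 mm are open for fingers. Origin: centre of the underside, x along the bar's place. Bar either way round.
- multimeter: Bystander: yellow multimeter 155 x 88 x 46 mm, left of the clamp toward the robot; origin under its centre. Leave alone.
- torch: Bystander: stubby yellow torch 100 x 40 x 40 mm lying near the front edge of the bench; origin under its centre, x along it. Leave alone.
- screwdriver: Bystander: red-handled screwdriver 181 x 22 x 25 mm lying near the front edge of the bench before the cradle; origin under its centre, x along it. Leave alone.
- flux_tin: Bystander: round tin 50 mm in diameter, 18 mm high, behind the work; origin under its centre. Leave alone.

How it is judged:
By the outcome, as a careful person would: the job done as asked, in the order asked, and still so for the second after the job is handed in, with the robot touching nothing.
It also fails if it takes over 72 s, if anything falls off the work surface, if the arm or the gripper's body presses on something with over 40 N, if the wrist force passes 120 N, or if a joint passes its speed limit or range.

### The arm

A 6-joint arm with a two-finger parallel gripper is mounted at the origin on a cart in front of the work surface, level with it; the furniture and walls round the work are solid. World frame = base frame: x ahead of the robot, y to its left, z up, the work surface at z = 0. Lengths are in mm, angles in rad, forces in N, time in s.
With the tool pointing down it reaches from about 300 to 875 mm from the base axis. Payload 6.4 kg.
Tool frame: the origin (TCP) lies on the centre line of the jaws, within the pads' length; the fingertips stand ctrl.tips_ahead ahead of it and the grasp point (between the pads) lies 2 mm behind it (ctrl.tips_ahead is the distance from the TCP to the fingertips, in mm); z points along the fingers, y is the line along which they close (so a half turn about z gives the same grasp; the last joint's range is limited). The gripper opens to 85 mm and grips with 20 to 120 N. Pads are 22 mm wide; open, the fingers measure 114 mm over their backs; the gripper's body (76 mm by 85 mm) begins 54 mm behind the grasp point. The pads swing forward as they close: fully open they stand 13 mm farther back than shut.
Start: joints at [1.086, 0.181, 1.607, -0, 1.354, -0.206], TCP at [158.229, 552.815, 248.288] pointing down, gripper open.
Joint ranges: [-2.99, 2.99], [-0.89, 2.07], [0.3, 2.58], [-1.14, 4.28], [0, 2.63], [-3.12, 3.12]. Speed limits (rad/s): [2.57, 2.57, 3.01, 3.14, 3.14, 3.14].

### API

Orientations are given as [roll, pitch, yaw] about the fixed x, y, z axes, in that order (R = Rz(yaw) Ry(pitch) Rx(roll)).
In Python, from plant import ctrl, cams, workorder, sense gives the robot as it stands (ctrl), with the cameras (cams), the readings as plain functions and the job (workorder). Calls block until the motion is done:
- ctrl.move_to(position, orientation): joint-space move of the TCP to a pose.
- ctrl.move_linear(position, max_speed=150, ori=None, guard=None): straight line of the TCP; ori=None keeps the orientation; max_speed is the mean speed in mm/s. With guard (N) it stops when the force on the tool has changed by that much, and returns True; else False.
- ctrl.move_joints(angles): joint-space move.
- ctrl.move_gripper(opening, strength=None): finger opening in mm; strength is the grip in N (None keeps the last); returns when the fingers have stopped.
- ctrl.sleep(seconds).
- ctrl.solve_ik(position, orientation): joint angles nearest the present ones, or None.
- sense(): the state.
- cams.camera(name): name is "side" or "top" or "wrist"; returns the picture (480x640x3 uint8, red, green, blue); there is no depth.
- cams.camera_params(name): a dict with "mtx" (3x3 intrinsics, pixels), "R" (3x3) and "t" (3): a world point X has camera coordinates R X + t; the wrist camera has in their place "hand_eye" (4x4, takes a point from camera to tool coordinates, whose origin is the TCP and whose axes are the flange's). Camera axes: x right, y down, z forward; pixel columns grow to the right and rows downward; lengths in mm; the calibration is good to about 2 mm. A picture is of the moment at which its call begins: read the wrist's pose just before it. camera_params takes no time and is no camera call.
A pose or a line that the arm cannot do raises ctrl.PlanningError and nothing moves.
- workorder.hand_in(): hands the job in; it is judged then, once.
The state is a dict: "clock": time; "joints": joint angles; "joint_vel": joint speeds; "effort": joint torques, N m; "tcp_pos": TCP position; "orientation": TCP orientation; "wrist_force": force on the tool from outside, world axes, zero at the start; "moment": the same for the moment, N m; "gripper_width": finger opening in mm; "grip_force": force on a finger pad.
Only numpy, scipy, OpenCV 4.12 (cv2) and the standard library are available. Lean on these libraries where they do the work, as an engineer would, in place of code of your own. Each camera call takes 0.05 s, during which the arm holds its last target. There are 200 camera calls.

## Working session

There is one attempt and no reset: what is moved stays moved. The work goes in short steps, each a Python script; the robot and the scene stay as the last script left them, time stands still between calls to the robot, and variables do not carry over. Pictures are saved under pics/ and viewed, at most 10 in all, crops included, and the job is handed in when it is done.

```bash
mkdir -p pics; ls; python3 - <<'E'
from plant import ctrl, cams, workorder, sense
import cv2,numpy as np
print(ctrl.tips_ahead, sense())
ims=[cams.camera(n) for n in("side","top","wrist")]
for n,i in zip(("side","top","wrist"),ims): cv2.imwrite(f"pics/{n}0.png",i[:,:,::-1]); print(n,cams.camera_params(n))
E
```

```text
pics
plant.py
17.0 {'clock': 0.0, 'joints': array([ 1.08570479e+00,  1.81585729e-01,  1.60797209e+00, -1.48281793e-05,
        1.35382496e+00, -2.06287276e-01]), 'joint_vel': array([ 0.00057844,  0.00094335, -0.00057688,  0.00143245, -0.00020491,
        0.00060358]), 'effort': array([-4.70009013e-05, -4.44861746e+01, -3.51340127e+01, -7.11013422e-05,
        8.92636890e-03,  4.09995792e-06]), 'tcp_pos': array([157.97771932, 552.33477459, 247.37636615]), 'orientation': array([-3.13983751e+00, -3.52499892e-04,  2.86279129e+00]), 'wrist_force': array([0.18326976, 0.82086923, 0.11676767]), 'moment': array([-0.00660293,  0.00693306,  0.03333814]), 'grip_force': 0.0, 'gripper_width': 85.35783135409027}
side {'mtx': array([[556.0846506 ,   0.        , 326.32876653],
       [  0.        , 556.0846506 , 235.63845676],
       [  0.        ,   0.        ,   1.        ]]), 'R': array([[ 0.9487372 , -0.31586146,  0.0113697 ],
       [-0.18718785, -0.5905044 , -0.78502564],
       [ 0.2546732 ,  0.74265476, -0.61935892]]), 't': array([-478.75594892,  238.35267093, 1139.08147837])}
top {'mtx': arr
[... 220 characters left out ...]
    [-9.80373518e-01, -1.10418775e-02, -1.96839635e-01],
       [ 1.96826197e-01,  2.30149491e-03, -9.80435695e-01]]), 't': array([ 103.37125202,  544.77673352, 1275.21245982])}
wrist {'mtx': array([[378.48802054,   0.        , 317.89111042],
       [  0.        , 378.48802054, 244.53300079],
       [  0.        ,   0.        ,   1.        ]]), 'hand_eye': array([[-7.39991595e-04, -9.45062218e-01, -3.26889669e-01,
         8.29752181e+01],
       [ 9.99999719e-01, -7.38454721e-04, -1.28807161e-04,
        -2.89209404e-01],
       [-1.19662438e-04, -3.26889673e-01,  9.45062499e-01,
        -1.25816629e+02],
       [ 0.00000000e+00,  0.00000000e+00,  0.00000000e+00,
         1.00000000e+00]])}
```

View pics/side0.png

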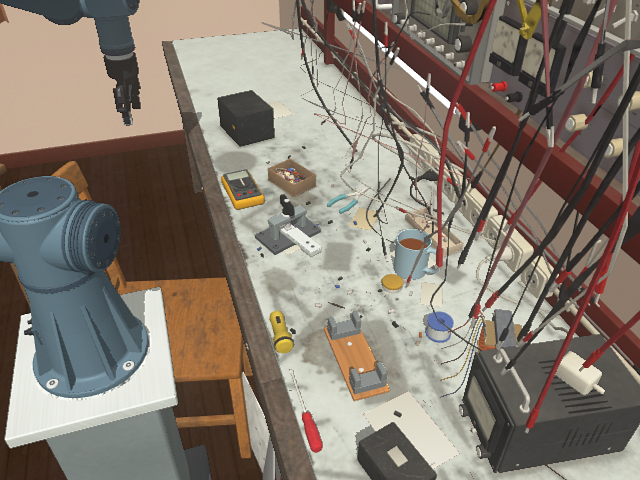

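View pics/top0.png

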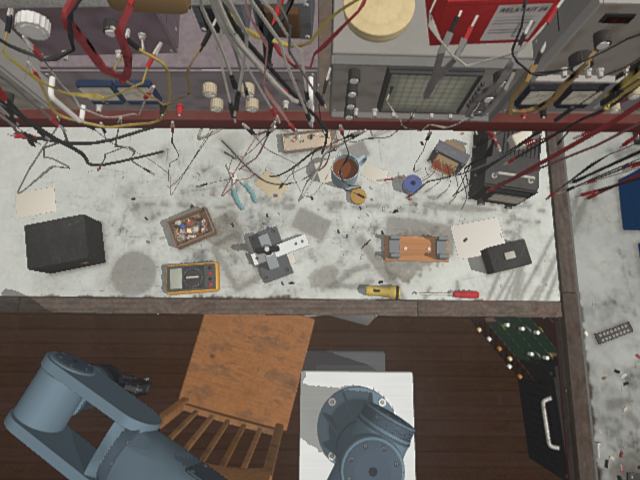

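The side and top pictures show three things:
- The clamp is at about (270,250) in top, with its black wing above the beam. The bar's free end points right to about (308,240).
- The cradle is at about (415,248) in top.
- The open bench lies between them, with the torch at (380,291) and the screwdriver at (455,294).

Next I'll get rough positions and take wrist views.

```bash
cat > h.py <<'E'
from plant import ctrl, cams, workorder, sense
import cv2,numpy as np
from scipy.spatial.transform import Rotation as Ro
def cam(name,s=None):
    """returns K, R(cam->world), camera centre"""
    p=cams.camera_params(name)
    if name!="wrist": return p["mtx"],p["R"].T,-p["R"].T@p["t"]
    T=np.eye(4);T[:3,:3]=Ro.from_euler("xyz",s["orientation"]).as_matrix();T[:3,3]=s["tcp_pos"]
    M=T@p["hand_eye"];return p["mtx"],M[:3,:3],M[:3,3]
def ray(c,uv):
    K,R,C=c;return C,R@np.linalg.solve(K,[uv[0],uv[1],1.])
def plane(c,uv,z):
    C,d=ray(c,uv);return C+d*(z-C[2])/d[2]
def tri(obs):
    A=np.zeros((3,3));b=np.zeros(3);L=[]
    for c,uv in obs:
        C,d=ray(c,uv);d=d/np.linalg.norm(d);P=np.eye(3)-np.outer(d,d);A+=P;b+=P@C;L.append((P,C))
    X=np.linalg.solve(A,b);return X,[round(float(np.linalg.norm(P@(X-C))),1) for P,C in L]
def proj(c,X):
    K,R,C=c;q=K@(R.T@(np.asarray(X,float)-C));return q[:2]/q[2]
def shot(tag):
    s=sense();im=cams.camera("wrist");cv2.imwrite(f"pics/{tag}.png",im[:,:,::-1])
    np.savez(f"pics/{tag}.npz",**{k:s[k] for k in("tcp_pos","orientation")});return s
def load(tag): return cam("wrist",np.load(f"pics/{tag}.npz")),cv2.imread(f"pics/{tag}.png")
E
python3 - <<'E'
from h import *
t=cam("top")
for n,uv,z in (("knob",(269,250),95),("barend",(308,240),26),("cr",(415,248),8),("crL",(391,248),49),("crR",(439,249),49),("torch",(382,291),20),("tin",(358,197),18),("mm",(191,277),46),("mug",(345,170),90)): print(n,plane(t,uv,z).round())
E
```

```text
knob [482. 247.  95.]
barend [524. 141.  26.]
cr [ 507. -179.    8.]
crL [ 499. -101.   49.]
crR [ 498. -239.   49.]
torch [377. -77.  20.]
tin [660.  -9.  18.]
mm [409. 474.  46.]
mug [721.  35.  90.]
```

```bash
python3 - <<'E'
from h import *
for tag,p,y in (("a",(470,320,260),2.0),("b",(450,210,260),2.0),("c",(490,-70,260),1.57),("d",(490,-190,260),1.57)):
    ctrl.move_to(p,[np.pi,0,y]); s=shot(tag); print(tag,s["clock"],s["joints"].round(2))
a,b,c,d=[cv2.imread(f"pics/{t}.png") for t in "abcd"]
cv2.imwrite("pics/m0.png",cv2.resize(np.vstack([np.hstack([a,b]),np.hstack([c,d])]),(800,600),interpolation=cv2.INTER_AREA))
E
```

```text
a 1.6 [ 0.39  0.16  1.61  0.    1.37 -0.04]
b 2.175 [ 0.2  -0.01  1.79  0.    1.36 -0.23]
c 3.3167 [-0.38 -0.01  1.79  0.    1.36 -0.38]
d 3.9167 [-0.6   0.06  1.72  0.    1.37 -0.59]
```

View pics/m0.png

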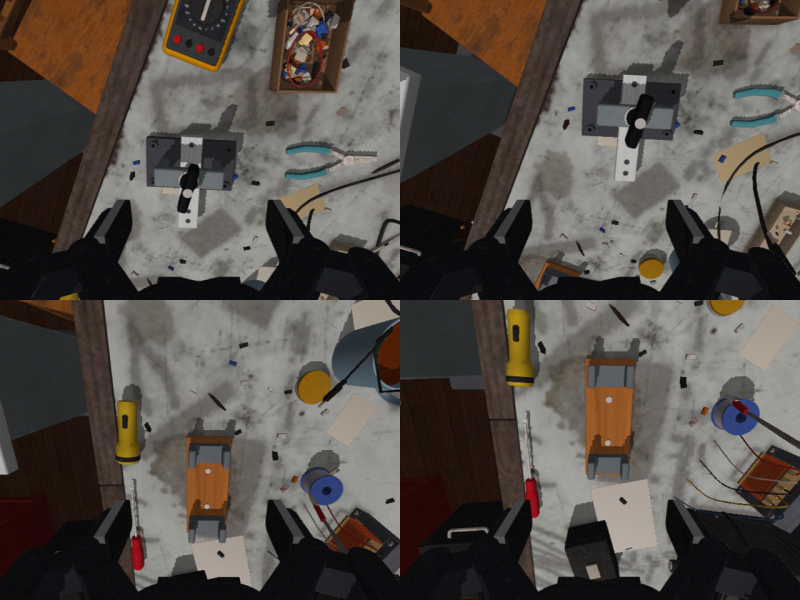

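The four views in this montage:
- **a and b:** these show the clamp, with the bar end pointing down. The knob wing top is at about (190,190) in a and (640,120) in b (montage pixels).
- **c and d:** these show the cradle, with its orange board and two grey saddles, at about (208,488) and (610,410).

I'll zoom in for precise pixels.

```bash
python3 - <<'E'
from h import *
def crop(t,x,y,w,h,ow=400,oh=300): return cv2.resize(cv2.imread(f"pics/{t}.png")[y:y+h,x:x+w],(ow,oh),interpolation=cv2.INTER_CUBIC)
A=crop("a",210,205,240,180); B=crop("b",270,110,240,180)
C=cv2.rotate(cv2.imread("pics/c.png")[200:410,270:390],cv2.ROTATE_90_COUNTERCLOCKWISE)
D=cv2.rotate(cv2.imread("pics/d.png")[75:285,280:400],cv2.ROTATE_90_COUNTERCLOCKWISE)
f=lambda m:cv2.copyMakeBorder(cv2.resize(m,(400,229),interpolation=cv2.INTER_CUBIC),0,71,0,0,cv2.BORDER_CONSTANT)
cv2.imwrite("pics/m1.png",np.vstack([np.hstack([A,B]),np.hstack([f(C),f(D)])]))
E
```

```text
(no output)
```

View pics/m1.png

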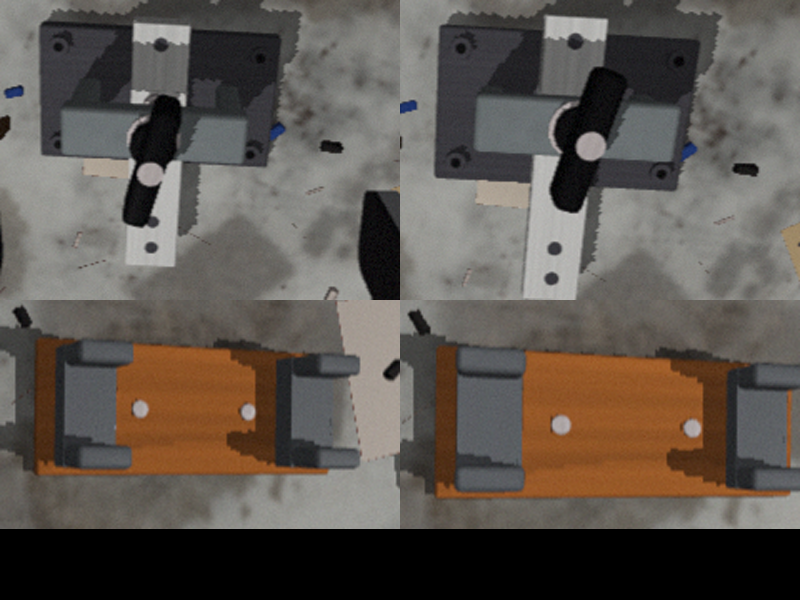

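Crops A and B show the pale disc on the wing's axis at (150,174) and (590,146). The bar's end holes are at (151,248) and (551,279). Crops C and D show the cradle screws at (140,409), (248,412) and (561,425), (692,428). I'll triangulate these points.

```bash
python3 - <<'E'
from h import *
V={t:load(t) for t in "abcd"}
AB=lambda o,sx:(lambda X,Y:(o[0]+(X-sx)*.6,o[1]+Y*.6))
A=AB((210,205),0);B=AB((270,110),400)
k=210/400
C=lambda X,Y:(270+119-(Y-300)*k,200+X*k)
D=lambda X,Y:(280+119-(Y-300)*k,75+(X-400)*k)
def ref(t,uv,bright,r=9):
    im=cv2.cvtColor(V[t][1],cv2.COLOR_BGR2GRAY) if bright!=2 else V[t][1][:,:,0]
    x,y=map(int,np.round(uv));w=im[y-r:y+r+1,x-r:x+r+1]
    th=(int(w.max())+int(w.min()))/2
    m=(w>th) if bright else (w<th)
    n,l,st,ce=cv2.connectedComponentsWithStats(m.astype(np.uint8))
    i=min(range(1,n),key=lambda i:np.hypot(*(ce[i]-r)));return ce[i]+[x-r,y-r]
def both(n,t1,u1,t2,u2,b=None,r=9):
    if b is not None: u1,u2=ref(t1,u1,b,r),ref(t2,u2,b,r)
    X,e=tri([(V[t1][0],u1),(V[t2][0],u2)]);print(n,np.round(u1,1),np.round(u2,1),X.round(1),e);return X
disc=both("disc","a",A(150,174),"b",B(590,146),1)
w1=both("wing+","a",A(168,97),"b",B(610,71)); w2=both("wing-","a",A(135,223),"b",B(566,210))
h1=both("hole end","a",A(151,248),"b",B(551,279),0,5); h2=both("hole 2","a",A(152,222),"b",B(554,248)); h3=both("hole far","a",A(161,45),"b",B(575,41),0,5)
s1=both("screw1","c",C(140,409),"d",D(561,425),2);s2=both("screw2","c",C(248,412),"d",D(692,428),2)
l1=both("Lfloor inner","c",C(116,404),"d",D(524,418)); r1=both("Rfloor inner","c",C(290,406),"d",D(737,421))
both("Lwall up out-left corner","c",C(132,343),"d",D(524,349));both("Lwall low corner","c",C(132,466),"d",D(524,489))
both("board left top","c",C(36,339),"d",D(436,347));both("board left bot","c",C(38,474),"d",D(437,497))
ang=lambda v:np.arctan2(v[1],v[0])
print("wing",ang(w1-w2),np.linalg.norm(w1-w2),"bar",ang(h3-h1),"bar h3-h2",ang(h3-h2),"cradle",ang(s1-s2),ang(l1-r1),"mid",(s1+s2)/2,(l1+r1)/2)
for t in "ab":
    g=V[t][1];hs=cv2.cvtColor(g,cv2.COLOR_BGR2HSV)
    m=cv2.inRange(hs,(0,0,175),(179,40,255));x,y=map(int,A(151,248) if t=="a" else B(551,279))
    n,l,st,ce=cv2.connectedComponentsWithStats(m);best=[(i,st[i].tolist()) for i in range(1,n) if st[i,4]>150 and abs(ce[i][0]-x)<40 and abs(ce[i][1]-y)<60];print(t,best)
    for i,_ in best:
        ct=max(cv2.findContours((l==i).astype(np.uint8),cv2.RETR_EXTERNAL,cv2.CHAIN_APPROX_NONE)[0],key=len)[:,0]
        P=np.array([plane(V[t][0],q,26)[:2] for q in ct],np.float32);r=cv2.minAreaRect(P);print(r,cv2.boxPoints(r).round(1).tolist())
for t in "cd":
    hs=cv2.cvtColor(V[t][1],cv2.COLOR_BGR2HSV);m=cv2.inRange(hs,(5,120,50),(20,255,255));m[:, :280]=0;m[:,400:]=0
    m=cv2.morphologyEx(m,cv2.MORPH_OPEN,np.ones((3,3),np.uint8))
    ct=np.vstack([q for q in cv2.findContours(m,cv2.RETR_EXTERNAL,cv2.CHAIN_APPROX_NONE)[0] if cv2.contourArea(q)>40])[:,0]
    P=np.array([plane(V[t][0],q,8)[:2] for q in ct],np.float32);print(t,cv2.minAreaRect(P))
E
```

```text
disc [301.1 309.9] [384.5 197.5] [485.8 253.9 110.5] [0.4, 0.4]
wing+ [310.8 263.2] [396.  152.6] [481.1 286.4  89.3] [1.4, 1.4]
wing- [291.  338.8] [369.6 236. ] [490.7 221.4 104.1] [0.1, 0.1]
hole end [300.2 353.1] [360.5 276.7] [522.9 160.1  26.2] [0.0, 0.0]
hole 2 [301.2 338.2] [362.4 258.8] [515.6 179.1  27.6] [0.2, 0.2]
hole far [306.7 232.9] [374.9 135.3] [471.7 291.6  27.5] [0.3, 0.3]
screw1 [332.3 273.4] [334.1 159.4] [ 507.2 -147.8    9.4] [0.1, 0.1]
screw2 [330.8 330. ] [332.2 228.1] [ 506.2 -217.5   10.2] [0.1, 0.1]
Lfloor inner [334.4 260.9] [337.  140.1] [ 509.  -129.    20.7] [0.4, 0.4]
Rfloor inner [333.4 352.2] [335.5 251.9] [ 509.2 -239.9   20.6] [0.2, 0.2]
Lwall up out-left corner [366.4 269.3] [373.3 140.1] [ 538.9 -127.4   47.1] [0.4, 0.4]
Lwall low corner [301.8 269.3] [299.8 140.1] [ 475.9 -127.3   47.1] [0.1, 0.1]
board left top [368.5 218.9] [374.3  93.9] [544.3 -88.3   5.1] [0.1, 0.1]
board left bot [297.6 220. ] [295.6  94.4] [470.7 -88.7   7.4] [0.1, 0.1]
wing 1.7183858053167174 67.37386280651583 bar 1.9415997406810728 bar h3-h2 1.9421619091532896 cradle 1
[... 212 characters left out ...]
8578491211, 78.64620971679688), 20.973217010498047) [[484.70001220703125, 214.60000610351562], [512.7999877929688, 141.1999969482422], [542.4000244140625, 152.5], [514.2000122070312, 225.89999389648438]]
b [(18, [344, 203, 37, 87, 1836])]
((511.2893371582031, 189.4856414794922), (32.00101852416992, 91.14374542236328), 21.361221313476562) [[479.79998779296875, 226.10000610351562], [513.0, 141.1999969482422], [542.7999877929688, 152.89999389648438], [509.6000061035156, 237.8000030517578]]
c ((506.6050109863281, -180.70718383789062), (188.8585968017578, 74.89820098876953), 89.50294494628906)
d ((506.9491882324219, -176.64181518554688), (177.89613342285156, 74.64720153808594), 89.39646911621094)
```

The measurements agree with the text:
- **Knob:** axis at (485.8, 253.9), disc height 110, q about 0.22.
- **Bar:** yaw 1.942, top at about 26, end about 115 mm from the axis as expected.
- **Cradle:** centre about (506.8, -183.2), yaw about 1.561, floor about 21–24.

Now I'll turn the knob.

```bash
cat > k.py <<'E'
from h import *
K=np.array([485.8,253.9]);Z0=101.8;Y0=1.718;Q0=.223
def jk(turn,dz=0):
    q=ctrl.solve_ik([*K,Z0+3.2*turn+dz],[np.pi,0,Y0]);q=np.array(q)
    q[5]+=-q[5]+(q[0]+np.pi/2-Y0)-np.pi+turn
    return q
E
python3 - <<'E'
from k import *
ctrl.move_gripper(55,60)
print(jk(0,80).round(2),jk(2.58).round(2))
ctrl.move_joints(jk(0,80)); 
s=sense();print(s["clock"],s["tcp_pos"].round(1),s["orientation"].round(3))
print(ctrl.move_linear([*K,Z0],80,guard=15)); s=sense();print(s["tcp_pos"].round(1),s["orientation"].round(3))
ctrl.move_gripper(5,60);s=sense();print(s["clock"],s["gripper_width"],s["grip_force"],s["wrist_force"].round(1),s["moment"].round(2))
for t in np.linspace(0,2.58,9)[1:]:
    ctrl.move_joints(jk(t)); s=sense();print(round(s["clock"],2),s["tcp_pos"].round(1),s["orientation"].round(2),s["wrist_force"].round(1),s["moment"].round(2),round(s["gripper_width"],1))
E
```

```text
[ 0.27  0.19  1.74 -0.    1.21 -3.02] [ 0.27  0.29  1.78 -0.    1.07 -0.44]
6.4583 [486.1 253.5 181.9] [-3.141 -0.    -1.425]
False
[486.3 254.1 102.4] [-3.14   0.    -1.424]
8.0583 13.090423517492368 59.559388160705566 [-8.6 -2.3 10.3] [-0.32  1.22 -0.07]
8.47 [484.2 253.7 103.4] [ 3.14 -0.   -1.75] [-8.5 -2.3 10.1] [-0.36  1.25  0.01] 12.7
8.88 [484.1 253.7 104.4] [ 3.14 -0.   -2.07] [-9.  -2.3 10.6] [-0.42  1.36 -0.05] 13.2
9.28 [484.  253.8 105.4] [ 3.14 -0.   -2.39] [-9.4 -2.3 10.8] [-0.36  1.42 -0.05] 13.0
9.69 [483.9 253.9 106.4] [ 3.14 -0.   -2.71] [-9.6 -1.2 10. ] [-0.38  1.49 -0.09] 12.8
10.1 [483.9 254.  107.5] [-3.14 -0.   -3.04] [-9.6 -1.4 10.2] [-0.28  1.5  -0.06] 12.9
10.51 [483.8 254.1 108.5] [-3.14 -0.    2.92] [-9.7  0.1 10.9] [-0.22  1.51 -0.07] 13.1
10.92 [483.9 254.2 109.5] [-3.14 -0.    2.6 ] [-9.2  1.3 10.1] [-0.13  1.54 -0.03] 12.6
11.32 [483.9 254.3 110.6] [-3.14 -0.    2.28] [-9.2 -0.1  9. ] [-0.    1.58 -0.04] 12.8
```

```bash
python3 - <<'E'
from k import *
ctrl.move_gripper(50,60); s=sense();print(s["tcp_pos"],s["gripper_width"])
p=s["tcp_pos"];ctrl.move_linear([p[0],p[1],200],150)
ctrl.move_to([450,210,260],[np.pi,0,2.0]); s=shot("e");print(s["clock"],s["joints"].round(2),s["wrist_force"].round(1))
cv2.imwrite("pics/e_c.png",cv2.resize(cv2.imread("pics/e.png")[60:330,200:520],(640,540)))
E
```

```text
[485.99547247 253.82077556 110.04249708] 49.92227739527014
12.9417 [ 0.2  -0.01  1.79  0.    1.36 -0.23] [-0.3  0.6 -0.1]
```

View pics/e_c.png

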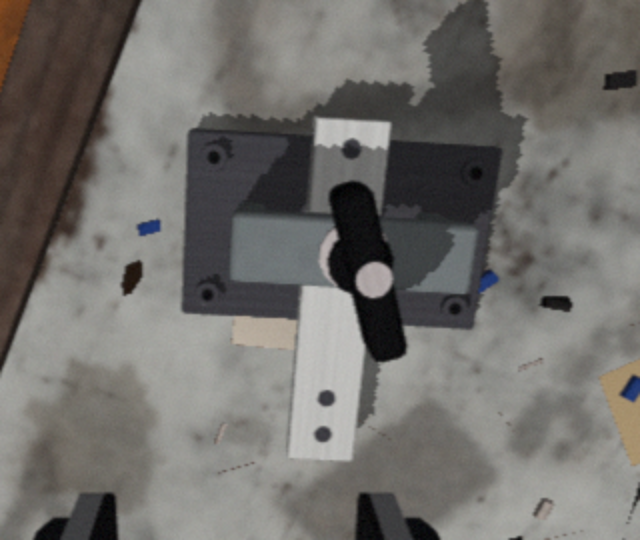

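The wing (view e) has turned to the other side of the bar axis, with ends at (352,185) and (390,357). The bar is unmoved. I'll check q numerically, then draw the bar.

```bash
python3 - <<'E'
from h import *
c,_=load("e");f=lambda X,Y:(200+X/2,60+Y/2)
w=[plane(c,f(*q),118)[:2] for q in((352,185),(390,357))];d=w[0]-w[1]
print("q",1.9416-np.arctan2(d[1],d[0])+np.pi,np.linalg.norm(d))
q=1.9416-np.arctan2(d[1],d[0])+np.pi
if not 2.5<q%np.pi<3.0: raise SystemExit("check q")
K=np.array([485.8,253.9]);u=np.array([np.cos(1.9416),np.sin(1.9416)])
o=[np.pi,0,1.9416]; g=K-90*u+[-1,0]
ctrl.move_to([*g,110],o); ctrl.move_linear([*g,31],100,guard=15)
ctrl.move_gripper(20,80); s=sense();print(s["clock"],s["tcp_pos"].round(1),s["gripper_width"],s["grip_force"],s["wrist_force"].round(1))
p=s["tcp_pos"].copy()
ctrl.move_linear([*(g-40*u),31.5],60,guard=25);s=sense();print(s["tcp_pos"].round(1),s["gripper_width"],s["wrist_force"].round(1))
ctrl.move_linear([*(g-127*u),32],90,guard=25);s=sense();print(s["clock"],s["tcp_pos"].round(1),s["gripper_width"],s["wrist_force"].round(1),s["moment"].round(2))
im=cams.camera("side");cv2.imwrite("pics/s1.png",cv2.resize(im[150:350,180:450,::-1],(800,592)))
E
```

```text
q 2.8140922765329908 64.75365555634573
14.9417 [518.1 170.1  31.9] 31.611974438205703 81.03569805622101 [-0.4  0.4  4.8]
[532.2 132.2  31.5] 31.961588035360545 [ 0.8 -1.7  1.4]
16.875 [563.1  52.1  31.9] 31.733476328244187 [-0.   0.3 -1.3] [-0.09 -0.08  0.  ]
```

View pics/s1.png

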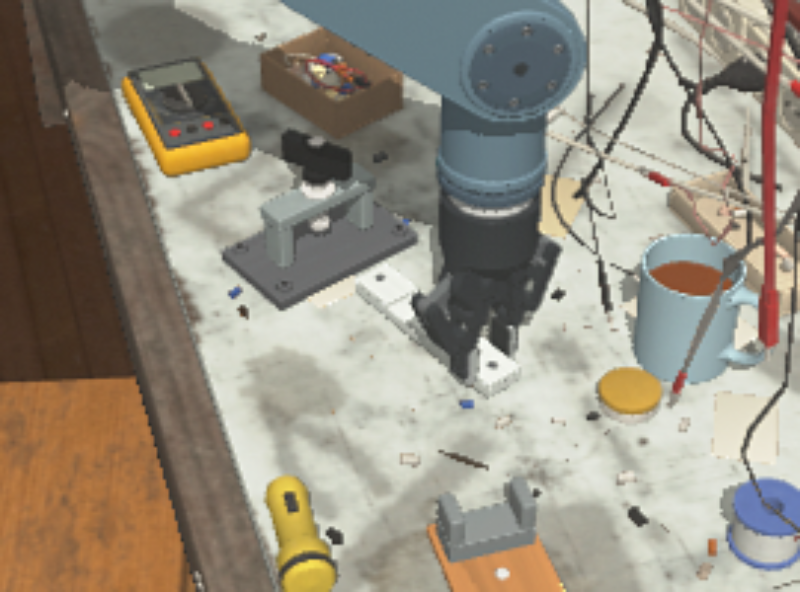

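The bar is out of the clamp and held by its end, with its tail clear of the base (about (380,285)). Next I'll lower it, release it, and look at it from two wrist positions.

```bash
python3 - <<'E'
from h import *
s=sense();p=s["tcp_pos"].copy()
print(ctrl.move_linear([p[0],p[1],20],40,guard=8));s=sense();print(s["tcp_pos"].round(1),s["wrist_force"].round(1))
ctrl.move_gripper(58,60);ctrl.sleep(.3);p=sense()["tcp_pos"];ctrl.move_linear([p[0],p[1],130],120)
o=[np.pi,0,1.9416]
ctrl.move_to([525,190,250],o);shot("f");ctrl.move_to([540,110,250],o);s=shot("g");print(s["clock"])
V={t:load(t) for t in "fg"}
W=[]
for t in "fg":
    c,im=V[t];hs=cv2.cvtColor(im,cv2.COLOR_BGR2HSV);m=cv2.inRange(hs,(0,0,180),(179,40,255))
    x,y=map(int,proj(c,[540,110,14]));n,l,st,ce=cv2.connectedComponentsWithStats(m)
    for i in range(1,n):
        if st[i,4]>300 and np.hypot(ce[i][0]-x,ce[i][1]-y)<120:
            ct=max(cv2.findContours((l==i).astype(np.uint8),cv2.RETR_EXTERNAL,cv2.CHAIN_APPROX_NONE)[0],key=len)[:,0]
            P=np.array([plane(c,q,14)[:2] for q in ct],np.float32);print(t,st[i].tolist(),cv2.minAreaRect(P))
ims=[cv2.imread(f"pics/{t}.png") for t in "fg"]
cv2.imwrite("pics/m2.png",cv2.resize(np.hstack([i[:,120:520] for i in ims]),(800,480)))
E
```

```text
True
[563.2  52.5  20.5] [-1.2 -0.3  6. ]
20.2583
```

View pics/m2.png

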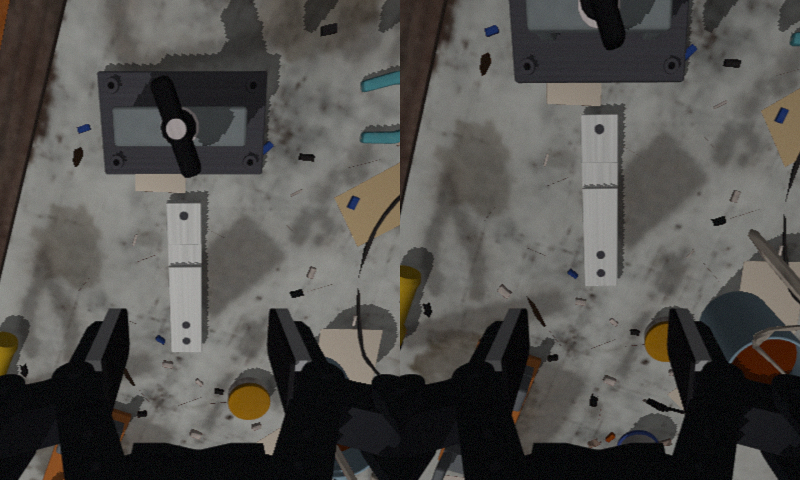

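The bar lies flat and clear of the clamp. In f its top hole is at (184,216) and its end hole at (186,341). In g they are at (599,129) and (600,273).

```bash
python3 - <<'E'
from h import *
V={t:load(t) for t in "fg"}
def ref(t,uv,r=6):
    w=cv2.cvtColor(V[t][1],cv2.COLOR_BGR2GRAY)[uv[1]-r:uv[1]+r+1,uv[0]-r:uv[0]+r+1]
    m=w<(int(w.max())+int(w.min()))/2;n,l,st,ce=cv2.connectedComponentsWithStats(m.astype(np.uint8))
    return ce[min(range(1,n),key=lambda i:np.hypot(*(ce[i]-r)))]+np.array(uv)-r
H=[]
for a,b in (((304,216),(319,129)),((306,341),(320,273))):
    X,e=tri([(V["f"][0],ref("f",a)),(V["g"][0],ref("g",b))]);H.append(X);print(X.round(1),e)
d=H[0]-H[1];print("yaw",np.arctan2(d[1],d[0]),"len",np.linalg.norm(d))
C={"f":[(287,203),(321,203),(321,352),(291,352)],"g":[(301,114),(337,114),(337,286),(304,286)]}
for t in C:
    P=np.array([plane(V[t][0],q,14)[:2] for q in C[t]]);m=P.mean(0);v=(P[0]+P[1]-P[2]-P[3])/2;print(t,m.round(1),np.arctan2(v[1],v[0]),np.linalg.norm(v),np.linalg.norm(P[0]-P[1]),np.linalg.norm(P[3]-P[2]))
E
```

```text
[515.8 174.3  15.1] [0.0, 0.0]
[568.1  42.7  15.3] [0.0, 0.0]
yaw 1.9482361352554196 len 141.66118487506884
f [542.8 106.9] 1.9422407538255593 169.58273726220128 32.99376674765277 33.49855380456095
g [542.6 107. ] 1.9467150388942238 170.08130002954056 32.395959206059835 34.51593675515745
```

```bash
python3 - <<'E'
from h import *
o=[np.pi,0,1.945];g=[541.8,107]
ctrl.move_to([*g,100],o);print(ctrl.move_linear([*g,20.5],80,guard=12))
s=sense();print(s["tcp_pos"].round(1),s["wrist_force"].round(1))
ctrl.move_gripper(20,80);s=sense();print(s["clock"],s["tcp_pos"].round(1),s["gripper_width"],s["wrist_force"].round(1))
ctrl.move_linear([*g,125],120)
ctrl.move_to([506.8,-183.2,125],[np.pi,0,1.561]);ctrl.move_linear([506.8,-183.2,92],80);ctrl.sleep(.3)
s=shot("i");print(s["clock"],s["tcp_pos"].round(1),s["orientation"].round(3),s["gripper_width"],s["wrist_force"].round(1),s["moment"].round(2))
c,_=load("i")
print(proj(c,[507,-183,86]),[proj(c,[507,-183+k,86]).round() for k in(-78,72)])
cv2.imwrite("pics/i_v.png",cv2.imread("pics/i.png"))
E
```

```text
False
[542.3 107.   21. ] [-0.4 -0.6  0.3]
22.45 [542.4 107.1  21.5] 31.529042664923388 [-2.5 -0.1  5.1]
25.4583 [ 507.1 -183.4   92.5] [3.141e+00 1.000e-03 1.561e+00] 31.602491770678856 [ 0.4  0.2 -1.5] [ 0.02 -0.01  0.  ]
[315.13479254 332.44410178] [array([317., 477.]), array([312., 148.])]
```

View pics/i_v.png

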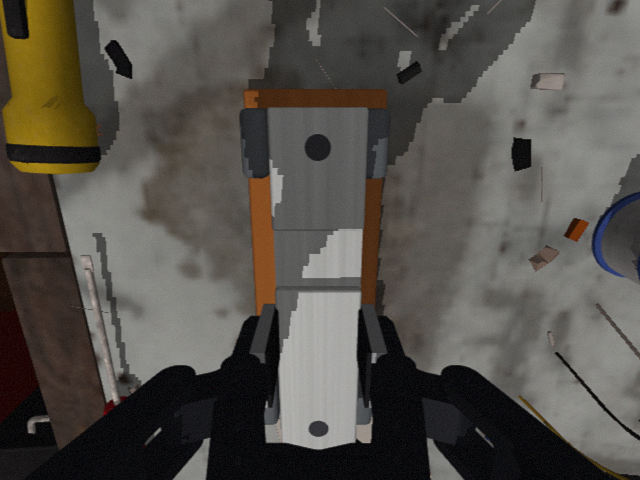

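The bar sits level in the jaws. Its holes are at (318,148) and (318,429), and the left saddle's wall outer edges are at about x=241 and x=389 at row 112. I'll compare the bar and the cradle with the same camera.

```bash
python3 - <<'E'
from h import *
c,im=load("i");zt=85.2
P=[plane(c,q,zt) for q in((317.7,147.5),(318.5,429))]
print([p.round(1) for p in P],"mid",((P[0]+P[1])/2).round(1),"yaw",np.arctan2(*(P[0]-P[1])[1::-1]),np.linalg.norm(P[0]-P[1]))
for r in (112,125,150,170): print(r,[plane(c,(x,r),49).round(1)[:2].tolist() for x in (241,389)])
g=im[:, :,:].astype(int)
for r in (115,130,150): print(r,[im[r,x].tolist() for x in list(range(236,248,2))+list(range(380,394,2))])
hs=cv2.cvtColor(im,cv2.COLOR_BGR2HSV)
m=cv2.inRange(hs,(5,150,50),(20,255,255))
for r in (96,100,190,205,220): 
    x=np.where(m[r,200:450])[0]+200;a,b=plane(c,(x.min(),r),8),plane(c,(x.max()+1,r),8);print(r,x.min(),x.max(),a[:2].round(1),b[:2].round(1),((a+b)/2)[:2].round(1))
E
```

```text
[array([ 508.8, -110.8,   85.2]), array([ 507.8, -233.2,   85.2])] mid [ 508.3 -172.    85.2] yaw 1.5629216935581782 122.3204444144052
112 [[476.7, -98.9], [539.1, -99.5]]
125 [[476.2, -104.1], [539.4, -104.8]]
150 [[475.5, -114.5], [539.9, -115.2]]
170 [[474.8, -123.1], [540.3, -123.8]]
115 [[75, 82, 85], [69, 78, 80], [36, 30, 31], [37, 40, 35], [41, 40, 37], [43, 41, 40], [52, 46, 48], [53, 47, 49], [51, 48, 50], [45, 40, 42], [44, 43, 41], [43, 44, 46], [47, 49, 49]]
130 [[78, 84, 90], [81, 88, 90], [61, 60, 59], [37, 35, 36], [47, 44, 42], [45, 43, 41], [46, 47, 44], [46, 45, 41], [52, 50, 50], [42, 39, 39], [46, 41, 40], [41, 45, 44], [44, 48, 49]]
150 [[83, 87, 91], [84, 88, 92], [81, 89, 93], [61, 59, 55], [59, 53, 51], [43, 43, 42], [81, 75, 76], [82, 76, 74], [70, 67, 62], [64, 64, 57], [40, 43, 44], [46, 46, 49], [47, 51, 51]]
96 244 386 [471.  -90.8] [545.1 -91.6] [508.1 -91.2]
100 244 386 [470.9 -92.8] [545.2 -93.5] [508.  -93.1]
190 249 381 [ 470.2 -139.8] [ 544.7 -140.7] [ 507.4 -140.2]
205 250 380 [ 470.2 -148.4] [ 544.5 -149.2] [ 507.3 -148.8]
220 251 379 [ 470.1 -157.2] [ 544.3 -158. ] [ 507.2 -157.6]
```

The camera puts the bar 1.4 mm too far in +x and about 1.3 mm in +y relative to the cradle. I'll correct for that and lower it.

```bash
python3 - <<'E'
from h import *
o=[np.pi,0,1.560];g=[505.4,-184.4]
ctrl.move_linear([*g,80],60,ori=o);ctrl.sleep(.2)
print(ctrl.move_linear([*g,47],40,guard=10));s=sense();print(s["tcp_pos"].round(1),s["wrist_force"].round(1))
print(ctrl.move_linear([*g,43.5],15,guard=6));s=sense();print(s["clock"],s["tcp_pos"].round(1),s["wrist_force"].round(1),s["moment"].round(2))
E
```

```text
False
[ 505.6 -184.5   47.2] [-0.1  0.6 -0.8]
True
27.2667 [ 506.  -184.7   45.6] [-0.8  0.1  4.8] [0.03 0.1  0.02]
```

```bash
python3 - <<'E'
from h import *
ctrl.move_gripper(50,60);ctrl.sleep(.3);p=sense()["tcp_pos"];ctrl.move_linear([p[0],p[1],150],120)
ctrl.move_to([490,-70,260],[np.pi,0,1.57]);shot("j");ctrl.move_to([490,-150,260],[np.pi,0,1.57]);s=shot("l");print(s["clock"])
ims=[cv2.resize(cv2.imread(f"pics/{t}.png")[y:y+250,260:410],(360,600)) for t,y in(("j",190),("l",90))]
cv2.imwrite("pics/m3.png",np.hstack(ims))
E
```

```text
30.0667
```

View pics/m3.png

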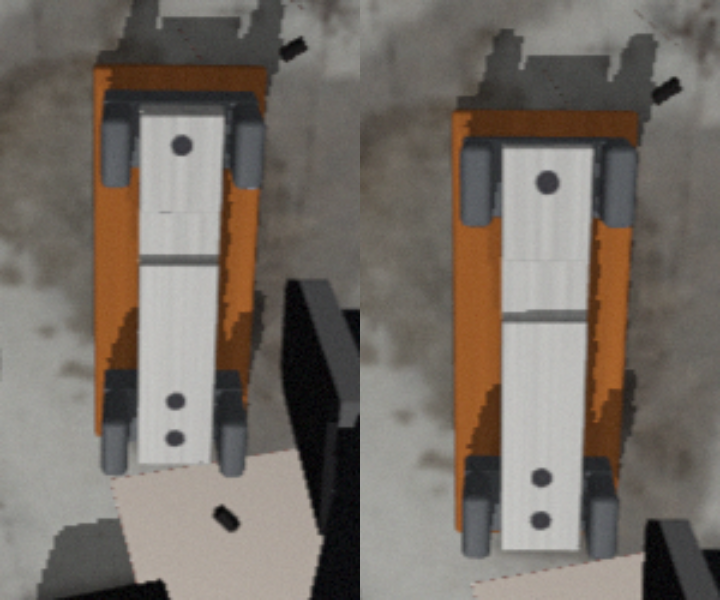

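The bar sits between both pairs of saddle walls, with its end holes at (182,145) and (175,438) in j and at (547,182) and (540,520) in l. I'll check its height and centring.

```bash
python3 - <<'E'
from h import *
J,L=load("j")[0],load("l")[0]
A=tri([(J,(335.8,250.4)),(L,(337.9,165.8))]);B=tri([(J,(332.9,372.5)),(L,(335,306.7))])
print(A,B,(A[0]+B[0])/2)
E
```

```text
(array([ 508.04316238, -112.13883676,   38.63151336]), [0.1, 0.1]) (array([ 506.79641346, -254.02399281,   38.90697676]), [0.2, 0.2]) [ 507.41978792 -183.08141478   38.76924506]
```

```bash
python3 -c "
from plant import ctrl, cams, workorder, sense
print(workorder.hand_in())"
```

```text
the job is handed in; nothing more can be done
None
```

The job is handed in at about 30 s on the robot clock: knob loosened to about 2.8 rad, bar drawn out and laid on the bench, then set level in the cradle within about 1 mm of centre; I did not aim for or see contact with the four bystanders, but did not re-measure them.

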